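# Hold the dressing box home in the check-in nest

## Task

Pick up the small steel dressing box by its lid handle, turn it so that the tag tab on its one end points into the notch of the check-in nest, and set it flat on the nest's plate. Press it into the nest's corner until its tag end is flush against the notched end stop and its long side is flush against the plain side stop, and finish while still gripping the handle and pressing it firmly against both stops at once, so the tag can be read: do not let go. Leave the round canister, the cupping glass and the thermometer where they are.

Things in the scene. Friction and masses are not known exactly. Their poses are not given: they have to be found in the camera images.
- dressing_box: small closed stainless dressing box, about 0.4 kg: 100 (x) x 60 (y) x 38 mm high, vertical sides, lid handle on top, tag tab on its +x end only. Origin at the centre of its underside; x along its length, z up. Starts standing flat on the table.
- box_handle (a point): middle of the handle bar, 60 mm above the box's underside; axes as the box's. The bar runs along x over the middle of the lid: 56 mm long, 12 mm thick (y), from 52 to 68 mm above the underside, on two posts at x = +-24 mm, the space between lid and bar open.
- box_tag (a point): outer end of the box's tag tab: 66 mm from the box's origin along its +x, 16 mm above its underside. The tab is 14 mm wide, sticks out 16 mm and spans 8 to 24 mm above the underside.
- nest: check-in nest, fixed to the table: slippery white plastic plate 200 (x) x 130 (y) x 6 mm with two polished steel stops (friction on all about 0.25), 10 mm thick, 28 mm high above the plate, forming a corner, and a small black reader block behind the end stop's notch. Origin at the centre of the plate's underside, z up. The corner lies towards its +x, +y; the -x and -y sides are open.
- end_stop: notched end stop, rigid part of the nest; origin and axes as the nest's. Inner face looks to -x, at x = +50 mm of the nest frame; spans y = -45 to +60 mm, with a notch, open at the top and down to the plate, from y = +2 to +38 mm, for the tab. The reader block (28 mm above the plate) stands behind at x = 76 to 100 mm, clear of the seated tab.
- side_stop: plain side stop, part of the nest, rigid; origin and axes as the nest's. Its inner face looks to -y and lies at y = +50 mm of the nest frame; it spans x = -60 to +50 mm.
- nest_seat (a point): on top of the nest's plate (6 mm above the table), at x = 0, y = +20 mm of the nest frame: where the centre of the box's underside lies when the box is home in the corner with its tab (+x) in the notch. Axes as the nest's: push along +x onto the end stop and along +y onto the side stop.
- canister: bystander: round lidded steel canister, 88 mm across, 96 mm high; origin at the centre of its underside.
- cupping_glass: bystander: small open glass cup, 52 mm across, 65 mm high; origin at the centre of its underside.
- thermometer: bystander: white flat hand-held thermometer with a small screen, 45 (x) x 130 (y) x 18 mm, lying; origin at the centre of its underside.

How it is judged:
On the way, in this order (a step that is already met when the one before it is completed fails the run):
1. the box is lifted clear of the table (height (world z) of dressing_box above 0.02 m and contact force between dressing_box and the fingers above 1 N), for 0.2 s.
2. the box is over the nest, its tag end turned towards the notched end stop (within about 10 degrees) (horizontal distance between dressing_box and nest_seat below 0.06 m and angle between the x axis of dressing_box and the x axis of nest, either way round below 0.18 rad and x of box_tag in the frame of nest above 0 m), for 0.1 s.
At the end, for the whole second after the job is handed in: Box flat on the plate with its tab in the notch, within 3 mm of home and 3 degrees of square, at rest, still held by the fingers and pressed with over 1.5 N against the end stop and over 1.5 N against the side stop at once; bystanders within 20 mm of their places (contact force between dressing_box and end_stop above 1.5 N and contact force between dressing_box and side_stop above 1.5 N and contact force between dressing_box and the fingers above 2 N and x of dressing_box in the frame of nest_seat between -0.003 and 0.003 m and y of dressing_box in the frame of nest_seat between -0.003 and 0.003 m and z of dressing_box in the frame of nest_seat between -0.003 and 0.003 m and x of box_tag in the frame of nest_seat above 0.06 m and angle between the x axis of dressing_box and the x axis of nest, either way round below 0.05 rad and angle between dressing_box's own z axis and vertical below 0.05 rad and linear speed of dressing_box below 0.01 m/s and distance of each of canister, cupping_glass, thermometer from where it was at the start of the episode below 0.02 m); the arm keeps its last pose, push and grip.
It fails at once if the canister is pushed away (20 mm) or knocked over (distance of canister from where it was at the start of the episode above 0.02 m or angle between canister's own z axis and vertical above 0.5 rad).
It fails at once if the cupping glass is pushed away (20 mm) or knocked over (distance of cupping_glass from where it was at the start of the episode above 0.02 m or angle between cupping_glass's own z axis and vertical above 0.5 rad).
It fails at once if the thermometer is pushed away (20 mm) or knocked over (distance of thermometer from where it was at the start of the episode above 0.02 m or angle between thermometer's own z axis and vertical above 0.5 rad).
It also fails if it takes over 51 s, if anything falls off the work surface, if the arm or the gripper's body presses on something with over 40 N, if the wrist force passes 120 N, or if a joint passes its speed limit or range.

## Robot

A 6-joint arm with a two-finger parallel gripper is mounted at the origin on the work surface. World frame = base frame: x ahead of the robot, y to its left, z up, the work surface at z = 0. Lengths are in m, angles in rad, forces in N, time in s.
With the tool pointing down it reaches from about 0.25 to 0.775 m from the base axis. Payload 4 kg.
Tool frame: the origin (TCP) lies at the centre of the arm's flange, where the gripper is bolted on; the fingertips stand 199 mm ahead of it and the grasp point (between the pads) lies 180 mm ahead of it (robot.tcp_to_tips is the z of the fingertips in the tool frame, in m); z points along the fingers, y is the line along which they close (so a half turn about z gives the same grasp; the last joint's range is limited). The gripper opens to 94 mm and grips with 3 to 60 N. Pads are 16 mm wide; open, the fingers measure 119 mm over their backs; the gripper's body (75 mm by 177 mm) begins 78 mm behind the grasp point.
Start: joints at [-1.277, 0.087, 1.371, -0, 1.684, -0.103], TCP at [0.213, -0.507, 0.405] pointing down, gripper open.
Joint ranges: [-3.1, 3.1], [-0.76, 2.03], [0.27, 2.55], [-1.08, 4.22], [0.17, 2.65], [-2.57, 2.57]. Speed limits (rad/s): [2.79, 2.79, 3.14, 3.14, 3.14, 3.14].

## Interface

Orientations are given as [roll, pitch, yaw] about the fixed x, y, z axes, in that order (R = Rz(yaw) Ry(pitch) Rx(roll)).
In Python, from bench import robot gives the robot as it stands.
- The arm moves only by the tool play_rows, never from a script. Its arguments are lists of equal length, an entry for each row: "translation": the shift along the tool's x, y, z scaled (see below), a list of three; "twist": the turn, a rotation vector about the tool's x, y, z scaled (see below), a list of three; "gripper": the opening, from -1 (shut) to 1 (fully open). A call has 1 to 8 rows; each row shifts and turns the commanded pose from where the row before left it, along the tool's axes as they then stand; what a row does not reach is not made up. The controller multiplies each number of a shift by 0.04 m and each number of a turn by 0.1 rad. A row lasts 1/10 s, in which the tool goes at most 50 mm and 8.59 degrees, less where a joint would pass 70% of its speed; a pose out of reach is approached as far as the arm can. A call with a number of a shift or a turn outside -1 to 1 is refused whole. A call with a gripper value outside its range is refused whole. The fingers move at their own pace and stop on an object; the grip force is fixed at half the most. Time passes only in rows, so rows that do not move let the fingers close. It gives the time, the measured TCP pose, the force, the opening and the grip force at its end, in the units of the state.
- robot.get_obs(): the state, without advancing time (a new reading comes with each control period).
- robot.snapshot(name): name is "scene" or "top" or "wrist"; returns the picture (480x640x3 uint8, red, green, blue); there is no depth.
- robot.camera_model(name): a dict with "camera_matrix" (3x3 intrinsics, pixels), "k1" (the pictures are not rectified: a ray, as slopes to the right and down, at radius r is drawn at 1 + k1 r^2 times it, then the intrinsics apply), "rvec" (rotation vector, rad) and "tvec" (3), from world to camera coordinates, as OpenCV has them. Camera axes: x right, y down, z forward; pixel columns grow to the right and rows downward; lengths in m; the calibration is good to about 2 mm. A picture is of the moment at which its call begins: read the wrist's pose just before it. camera_model takes no time and is no camera call; for the wrist camera it gives the pose at the moment of the call.
- robot.close_job(): hands the job in; it is judged then, once.
Trained networks look in the newest picture that a camera, given by its name, has taken for a name from the list of things; names that differ only in an ending like _2 or _b are one class to them, and where a whole thing is asked for, a point or a joint stands for the part that bears it (a point fixed in the world has none). Each returns a list of dicts, best first, with "score" (0 to 1); they miss things now and then, are a little off and sometimes report something else, mostly with a low value. They report only what shows in the picture. A call takes as long as a camera call.
- robot.recognise(name, camera): "centre" ([x, y, z] in m, in world coordinates, good to about 4 mm: the middle of the surface that is visible of it).
- robot.spot_point(name, camera): "centre" ([x, y, z] in m, in world coordinates, good to about 4 mm: a listed point, or the origin of a listed thing).
The state is a dict: "time": time; "joint_positions": joint angles; "qvel": joint speeds; "joint_torque": joint torques, N m; "tool_pos": TCP position; "ee_rot": TCP orientation; "wrist_force": force on the tool from outside, world axes, zero at the start; "wrist_torque": the same for the moment, N m; "width": finger opening in m; "finger_force": force on a finger pad.
Only numpy, scipy, OpenCV 4.12 (cv2) and the standard library are available. Lean on these libraries where they do the work, as an engineer would, in place of code of your own. Each camera call takes 0.05 s, during which the arm holds its last target. There are 200 camera calls.

## Working session

There is one attempt and no reset: what is moved stays moved. The work goes in short steps, Python scripts to look and compute and a tool call to move; the robot and the scene stay as the last step left them, time stands still between calls to the robot, and variables do not carry over. Pictures are saved under pics/ and viewed, at most 10 in all, crops included, and the job is handed in when it is done.

Besides the shell and the picture viewer there is one more tool, called after "Emit:" as name(argument=value, ...), one argument or row to a line, values as JSON. play_rows: Moves the arm, as the interface text tells. Its arguments: {"type":"object","properties":{"translation":{"type":"array","items":{"type":"array","items":{"type":"number","minimum":-1,"maximum":1}}},"twist":{"type":"array","items":{"type":"array","items":{"type":"number","minimum":-1,"maximum":1}}},"gripper":{"type":"array","items":{"type":"number"}}},"required":["translation","twist","gripper"]}

```bash
mkdir -p pics; ls; python3 - <<'E'
from bench import robot
import cv2
for c in ["top","scene"]:
    im=robot.snapshot(c); cv2.imwrite(f"pics/{c}1.png",im[:,:,::-1])
    for n in ["box_handle","box_tag","dressing_box","nest_seat","nest","canister","cupping_glass","thermometer"]:
        r=robot.spot_point(n,c)
        print(c,n,[(x['centre'] if isinstance(x['centre'],list) else x['centre'].round(3).tolist(),round(x['score'],2)) for x in r[:2]])
o=robot.get_obs();print(o)
E
```

```text
pics
top box_handle [([0.5432, -0.1877, 0.0626], 0.64), ([0.612, -0.1727, 0.0132], 0.22)]
top box_tag [([0.6095, -0.1735, 0.0124], 0.96)]
top dressing_box [([0.5432, -0.1897, 0.0041], 0.6)]
top nest_seat [([0.5484, 0.1805, 0.0097], 0.92)]
top nest [([0.539, 0.1608, -0.0006], 0.67)]
top canister [([0.7475, -0.0075, -0.0024], 0.93)]
top cupping_glass [([0.7676, 0.1227, 0.0038], 0.82)]
top thermometer [([0.7731, -0.2136, -0.0023], 0.69)]
scene box_handle [([0.5477, -0.1867, 0.0617], 0.72)]
scene box_tag [([0.6055, -0.1697, 0.0153], 0.82)]
scene dressing_box [([0.5415, -0.1877, 0.0005], 0.7), ([0.543, 0.16, 0.0016], 0.37)]
scene nest_seat [([0.5501, 0.1759, 0.009], 0.83)]
scene nest [([0.5427, 0.1583, 0.0005], 0.73)]
scene canister [([0.751, -0.0067, 0.0026], 0.68)]
scene cupping_glass [([0.7688, 0.1227, 0.001], 0.71)]
scene thermometer [([0.772, -0.2155, -0.005], 0.79)]
{'time': 0.9, 'joint_positions': array([-1.27712138e+00,  8.72025047e-02,  1.37070036e+00, -1.01251524e-05,
        1.68356606e+00, -1.03081908e-01]), 'qvel': array([-0.00077373, -0.00011045, -0.000457  , -0.00104863,  0.00094948,
        0.00067548]), 'joint_torque': array([ 8.44085644e-04, -3.40031254e+01, -3.02597880e+01,  7.18617090e-02,
        2.35305412e-02, -2.14785821e-06]), 'tool_pos': array([ 0.21254118, -0.50727943,  0.40470432]), 'ee_rot': array([3.14147061e+00, 2.27393619e-05, 3.96755713e-01]), 'wrist_force': array([ 0.77921751, -0.04490171,  0.14234107]), 'wrist_torque': array([ 0.02638101, -0.01957066,  0.01112902]), 'finger_force': 0.0, 'width': 0.09387800405526561}
```

View pics/top1.png

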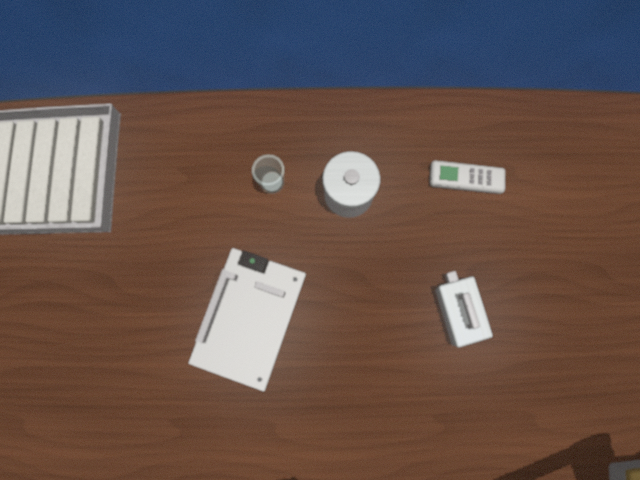

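View pics/scene1.png

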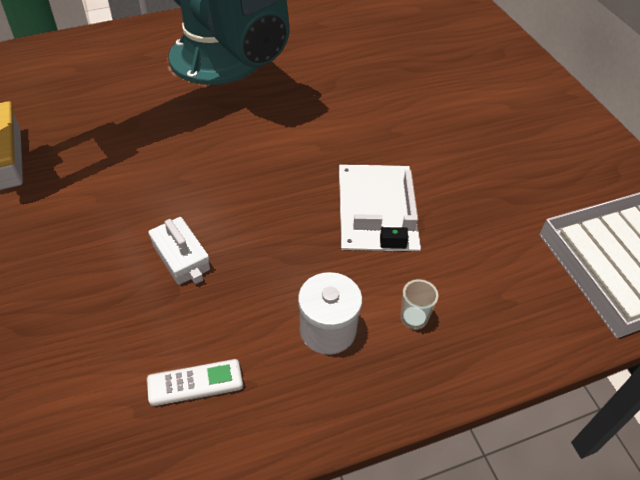

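The top view shows the box centred near (465,312), with its tag tab at (452,277) pointing away from the robot. The nest plate's corners are near (233,249), (304,270), (264,389) and (190,363), with its notch beside the reader at (253,262). Both agree with the networks.

```bash
cat > h.py <<'E'
import numpy as np, cv2
from scipy.spatial.transform import Rotation as R
from bench import robot
def unproject(uv,cm,z):
    K=np.array(cm['camera_matrix']);uv=np.atleast_2d(np.array(uv,float))
    n=cv2.undistortPoints(uv[:,None],K,np.array([cm['k1'],0,0,0.]))[:,0]
    Rm=cv2.Rodrigues(np.array(cm['rvec'],float))[0];t=np.array(cm['tvec'],float).ravel()
    d=np.c_[n,np.ones(len(n))]@Rm; c=-Rm.T@t
    return c+d*((z-c[2])/d[:,2])[:,None]
def project(P,cm):
    K=np.array(cm['camera_matrix'])
    return cv2.projectPoints(np.array(P,float),np.array(cm['rvec'],float),np.array(cm['tvec'],float),K,np.array([cm['k1'],0,0,0.]))[0][:,0]
def delta(target,yaw):
    """tool-frame units (40mm) and twist units (0.1rad) to reach target TCP pos/yaw, shift given in current tool axes"""
    o=robot.get_obs(); Rt=R.from_euler('xyz',o['ee_rot'])
    Rg=R.from_euler('xyz',[np.pi,0,yaw])
    sh=Rt.inv().apply(np.array(target)-o['tool_pos'])/0.04
    tw=(Rt.inv()*Rg).as_rotvec()/0.1
    print('pos',o['tool_pos'].round(4),'rot',o['ee_rot'].round(4),'t',o['time']); print('shift',sh.round(3),'twist',tw.round(3))
E
python3 - <<'E'
from h import *
im=cv2.imread('pics/top1.png'); cm=robot.camera_model('top')
hsv=cv2.cvtColor(im,cv2.COLOR_BGR2HSV)
m=((hsv[...,1]<60)&(hsv[...,2]>90)).astype(np.uint8)
for name,(x0,y0,x1,y1),z in [('nest',(170,235,320,400),.006),('box',(425,262,505,360),.038)]:
    k=np.zeros_like(m);k[y0:y1,x0:x1]=m[y0:y1,x0:x1]
    if name=='box': k=cv2.morphologyEx(k,cv2.MORPH_OPEN,np.ones((17,17),np.uint8))
    c=max(cv2.findContours(k,0,2)[0],key=cv2.contourArea)
    b=cv2.boxPoints(cv2.minAreaRect(c)); P=unproject(b,cm,z)
    e=np.diff(np.r_[P,P[:1]],axis=0)
    print(name,b.round(0).tolist(),P.round(4).tolist(),np.hypot(e[:,0],e[:,1]).round(4),np.arctan2(e[:,1],e[:,0]).round(3),P.mean(0))
delta([.543,-.188,.40],.22)
E
```

```text
nest [[186.0, 364.0], [228.0, 245.0], [307.0, 272.0], [265.0, 392.0]] [[0.4676, 0.2603, 0.006], [0.6629, 0.1944, 0.006], [0.6141, 0.0632, 0.006], [0.4232, 0.1327, 0.006]] [0.206  0.1399 0.2032 0.1351] [-0.325 -1.926  2.793  1.236] [0.54195242 0.16264217 0.006     ]
box [[434.0, 283.0], [474.0, 271.0], [494.0, 337.0], [453.0, 349.0]] [[0.5893, -0.1385, 0.038], [0.6067, -0.2053, 0.038], [0.5014, -0.2293, 0.038], [0.4854, -0.1634, 0.038]] [0.0691 0.108  0.0678 0.1068] [-1.316 -2.918  1.809  0.235] [ 0.54569505 -0.18410574  0.038     ]
pos [ 0.2125 -0.5073  0.4047] rot [3.1415 0.     0.3968] t 0.9
shift [10.704 -4.169  0.117] twist [1.000e-03 0.000e+00 1.768e+00]
```

Emit:
play_rows(
  translation=[
    [0.9,-0.35,0.1],
    [0.9,-0.35,0.1],
    [0.9,-0.35,0.1],
    [0.9,-0.35,0.1],
    [0.9,-0.35,0.1],
    [0.9,-0.35,0.1],
    [0.9,-0.35,0.1],
    [0.9,-0.35,0.1],
  ],
  twist=[
    [0,0,0],
    [0,0,0],
    [0,0,0],
    [0,0,0],
    [0,0,0],
    [0,0,0],
    [0,0,0],
    [0,0,0],
  ],
  gripper=[1,1,1,1,1,1,1,1],
)

```text
time: 1.7
tool_pos: [0.4358, -0.2914, 0.3727]
ee_rot: [3.141, -0.0, 0.397]
wrist_force: [0.2, -0.3, 0.2]
width: 0.0938
finger_force: 0.0
```

Emit:
play_rows(
  translation=[
    [0.9,-0.35,0.1],
    [0.9,-0.35,0.1],
    [0.9,-0.35,0.1],
    [0.5,-0.2,0.1],
    [0,0,0],
    [0,0,0],
    [0,0,0],
  ],
  twist=[
    [0,0,0],
    [0,0,0],
    [0,0,0],
    [0,0,0],
    [0,0,0.8],
    [0,0,0.9],
    [0,0,0],
  ],
  gripper=[1,1,1,1,1,1,1],
)

```text
time: 2.4
tool_pos: [0.5338, -0.1968, 0.3565]
ee_rot: [3.142, 0.0, 0.228]
wrist_force: [0.3, -0.6, -0.9]
width: 0.094
finger_force: 0.0
```

```bash
python3 - <<'E'
from h import *
delta([.543,-.188,.30],.23)
im=robot.snapshot('wrist');cv2.imwrite('pics/w1.png',im[:,:,::-1])
for n in ["box_handle","box_tag","dressing_box"]:
    print(n,[(np.round(x['centre'],4),x['score']) for x in robot.spot_point(n,'wrist')[:2]])
cm=robot.camera_model('wrist'); print({k:np.round(v,3).tolist() for k,v in cm.items()})
E
```

```text
pos [ 0.5338 -0.1968  0.3565] rot [3.1416e+00 2.0000e-04 2.2760e-01] t 2.4
shift [ 0.273 -0.163  1.413] twist [ 0.     0.002 -0.024]
box_handle [(array([ 0.5459, -0.1906,  0.0595]), 0.98)]
box_tag [(array([ 0.6094, -0.1698,  0.0188]), 0.95)]
dressing_box [(array([ 5.395e-01, -1.888e-01, -2.000e-04]), 0.79), (array([ 0.5462, -0.1902,  0.0572]), 0.6)]
{'camera_matrix': [[375.326, 0.0, 316.884], [0.0, 375.326, 239.09], [0.0, 0.0, 1.0]], 'k1': 0.002, 'rvec': [-2.301, 1.828, 0.228], 'tvec': [-0.313, 0.446, 0.461]}
```

View pics/w1.png

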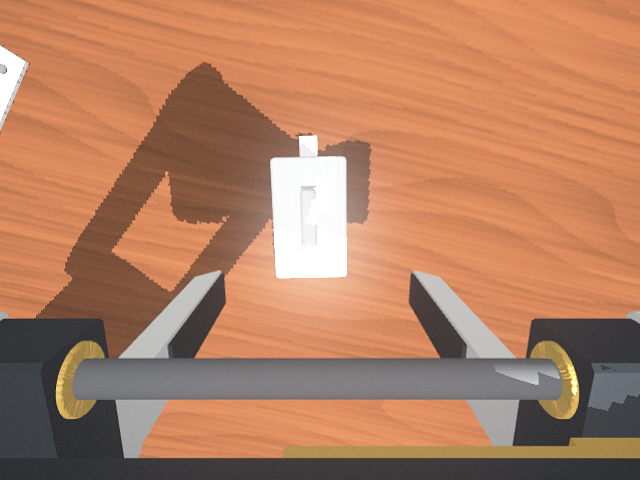

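```bash
python3 - <<'E'
from h import *
cm=robot.camera_model('wrist')
P=unproject([[308.5,187],[308.5,246]],cm,.068);print(P.round(4),P.mean(0),np.arctan2(*(P[0]-P[1])[[1,0]]),np.linalg.norm(P[0]-P[1]))
P=unproject([[271,158],[347,156],[347,277],[276,277]],cm,.038);print(P.round(4),P.mean(0),[np.arctan2(*(P[a]-P[b])[[1,0]]) for a,b in((0,3),(1,2))])
P=unproject([[308,136]],cm,.024);print(P)
print(project([[.6095,-.1735,.024]],cm))
delta([.5445,-.188,.30],.24)
E
```

```text
[[ 0.5724 -0.1828  0.068 ]
 [ 0.5297 -0.1924  0.068 ]] [ 0.55103135 -0.1875913   0.068     ] 0.22270439217199917 0.043786856216841016
[[ 0.5844 -0.1493  0.038 ]
 [ 0.5993 -0.2068  0.038 ]
 [ 0.5024 -0.2313  0.038 ]
 [ 0.4888 -0.1728  0.038 ]] [ 0.54373472 -0.19006286  0.038     ] [np.float64(0.24111812097964888), np.float64(0.24790348879606416)]
[[ 0.60728105 -0.17345576  0.024     ]]
[[308.66181434 133.22683682]]
pos [ 0.5335 -0.1973  0.3568] rot [ 3.1414e+00 -1.0000e-04  2.2770e-01] t 2.6
shift [ 0.32  -0.164  1.419] twist [ 0.002 -0.001 -0.123]
```

The wrist view shows the box's long axis nearly vertical, at about x 271–347 and y 157–277, with the tab on top at (308,136). The handle sits centrally between the open fingers.

Emit:
play_rows(
  translation=[
    [0.32,-0.19,0.5],
    [0,0,0.7],
    [0,0,0.7],
    [0,0,0.6],
    [0,0,0.34],
    [0,0,0],
    [0,0,0],
  ],
  twist=[
    [0,0,-0.12],
    [0,0,0],
    [0,0,0],
    [0,0,0],
    [0,0,0],
    [0,0,0],
    [0,0,0],
  ],
  gripper=[1,1,1,1,1,1,1],
)

```text
time: 3.3
tool_pos: [0.5446, -0.1871, 0.244]
ee_rot: [3.141, -0.001, 0.239]
wrist_force: [0.4, -0.0, 1.1]
width: 0.0938
finger_force: 0.0
```

Emit:
play_rows(
  translation=[
    [0,0,0],
    [0,0,0],
    [0,0,0],
    [0,0,0],
    [0,0,0],
    [0,0,0],
    [0,0,0],
    [0,0,0],
  ],
  twist=[
    [0,0,0],
    [0,0,0],
    [0,0,0],
    [0,0,0],
    [0,0,0],
    [0,0,0],
    [0,0,0],
    [0,0,0],
  ],
  gripper=[-1,-1,-1,-1,-1,-1,-1,-1],
)

```text
time: 4.1
tool_pos: [0.5444, -0.1868, 0.243]
ee_rot: [-3.142, 0.0, 0.239]
wrist_force: [-0.3, -0.0, -0.5]
width: 0.0337
finger_force: 0.0
```

Emit:
play_rows(
  translation=[
    [0,0,0],
    [0,0,0],
    [0,0,0],
    [0,0,0],
    [0,0,0],
    [0,0,0],
  ],
  twist=[
    [0,0,0],
    [0,0,0],
    [0,0,0],
    [0,0,0],
    [0,0,0],
    [0,0,0],
  ],
  gripper=[-1,-1,-1,-1,-1,-1],
)

```text
time: 4.7
tool_pos: [0.5444, -0.187, 0.2431]
ee_rot: [3.141, -0.0, 0.239]
wrist_force: [-0.1, -1.7, 0.1]
width: 0.0116
finger_force: 30.0
```

Emit:
play_rows(
  translation=[
    [0,0,-0.3],
    [0,0,-0.6],
    [0,0,-0.8],
    [0,0,-0.8],
    [0,0,0],
    [0,0,0],
    [0,0,0],
  ],
  twist=[
    [0,0,0],
    [0,0,0],
    [0,0,0],
    [0,0,0],
    [0,0,0],
    [0,0,0],
    [0,0,0],
  ],
  gripper=[-1,-1,-1,-1,-1,-1,-1],
)

```text
time: 5.4
tool_pos: [0.5438, -0.1864, 0.3402]
ee_rot: [-3.138, 0.004, 0.239]
wrist_force: [-0.5, -0.5, -4.4]
width: 0.0117
finger_force: 30.0
```

```bash
python3 - <<'E'
from h import *
o=robot.get_obs();print(o['width'],o['finger_force'],o['wrist_force'],o['wrist_torque'],o['joint_positions'].round(2))
im=robot.snapshot('wrist');cv2.imwrite('pics/w2.png',im[:,:,::-1])
delta([.49,.18,.35],-.34)
E
```

```text
0.01172144871364676 29.9863001704216 [-0.53919614 -0.54836555 -4.39649452] [-0.00928587 -0.01474924  0.08492115] [-0.43  0.16  1.41  0.    1.57  0.9 ]
pos [ 0.5438 -0.1865  0.34  ] rot [-3.138   0.0044  0.2389] t 5.45
shift [ 0.859 -9.221 -0.221] twist [-0.022  0.053  5.789]
```

View pics/w2.png

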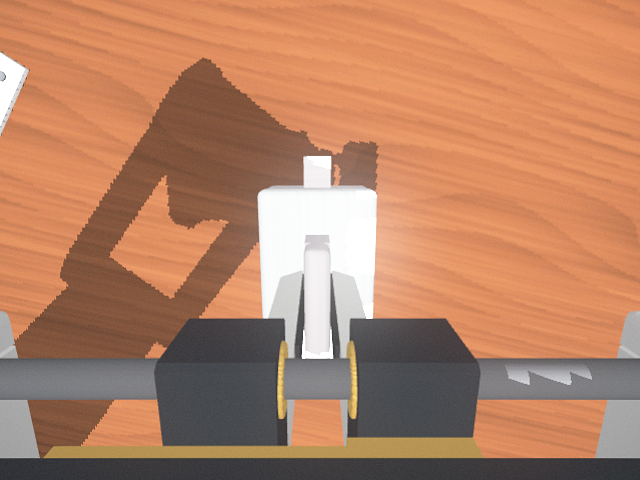

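The box is held by its bar, which sits centrally between the pads with the tab at (317,157), and it is aligned with the tool.

Emit:
play_rows(
  translation=[
    [0.1,-0.45,0],
    [0.17,-0.9,0],
    [0.17,-0.9,0],
    [0.17,-0.9,0],
    [0.17,-0.9,0],
    [0.17,-0.9,0],
    [0.17,-0.9,0],
    [0.17,-0.9,0],
  ],
  twist=[
    [0,0,0],
    [0,0,0],
    [0,0,0],
    [0,0,0],
    [0,0,0],
    [0,0,0],
    [0,0,0],
    [0,0,0],
  ],
  gripper=[-1,-1,-1,-1,-1,-1,-1,-1],
)

```text
time: 6.25
tool_pos: [0.5296, 0.0901, 0.3416]
ee_rot: [-3.14, 0.003, 0.239]
wrist_force: [0.5, -1.0, -3.8]
width: 0.0118
finger_force: 30.0
```

Emit:
play_rows(
  translation=[
    [0.17,-0.9,0],
    [0.17,-0.9,0],
    [0.09,-0.5,0],
    [0,0,0],
    [0,0,0],
    [0,0,0],
    [0,0,0],
    [0,0,0],
  ],
  twist=[
    [0,0,0],
    [0,0,0],
    [0,0,0.3],
    [0,0,1],
    [0,0,1],
    [0,0,1],
    [0,0,1],
    [0,0,1],
  ],
  gripper=[-1,-1,-1,-1,-1,-1,-1,-1],
)

```text
time: 7.05
tool_pos: [0.5247, 0.1821, 0.3414]
ee_rot: [3.141, 0.003, -0.294]
wrist_force: [-0.2, 0.7, -4.7]
width: 0.0116
finger_force: 30.0
```

Emit:
play_rows(
  translation=[
    [0,0,0.5],
    [0,0,0.2],
    [0,0,0],
    [0,0,0],
  ],
  twist=[
    [0,0,0.5],
    [0,0,0],
    [0,0,0],
    [0,0,0],
  ],
  gripper=[-1,-1,-1,-1],
)

```text
time: 7.45
tool_pos: [0.5253, 0.1815, 0.3145]
ee_rot: [3.141, 0.001, -0.34]
wrist_force: [-0.1, 0.6, -3.9]
width: 0.0116
finger_force: 30.0
```

```bash
python3 - <<'E'
from h import *
delta([.525,.182,.31],-.34)
for c in ['wrist','top']:
    im=robot.snapshot(c);cv2.imwrite(f'pics/{c}3.png',im[:,:,::-1])
    for n in ["box_tag","dressing_box","nest_seat","nest"]:
        print(c,n,[(np.round(x['centre'],4),x['score']) for x in robot.spot_point(n,c)[:2]])
E
```

```text
pos [0.5253 0.1815 0.3145] rot [ 3.1409e+00  1.3000e-03 -3.4010e-01] t 7.45
shift [-0.011 -0.009  0.113] twist [ 0.007  0.013 -0.001]
wrist box_tag [(array([0.5889, 0.16  , 0.0847]), 0.59)]
wrist dressing_box [(array([0.5204, 0.1833, 0.0709]), 0.98)]
wrist nest_seat []
wrist nest []
top box_tag [(array([0.5883, 0.1567, 0.0843]), 0.87)]
top dressing_box [(array([0.5269, 0.1801, 0.0755]), 0.85)]
top nest_seat []
top nest [(array([0.7691, 0.1232, 0.0044]), 0.25)]
```

View pics/wrist3.png

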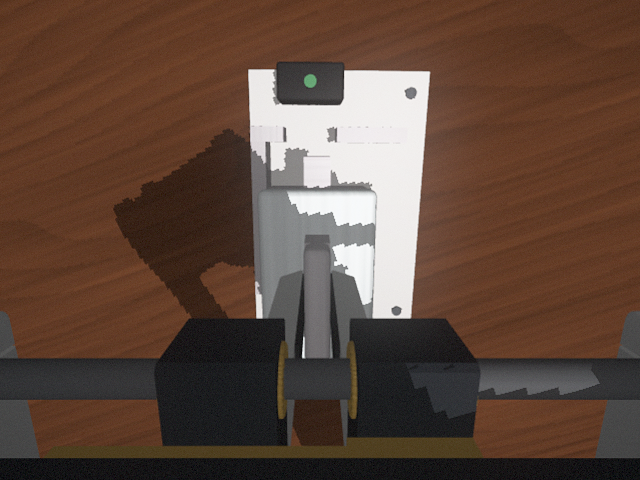

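The view shows the notch between x≈286 and 331 at row 142. The tab is just before it at (317,157), and the plate's far edge runs (249,70)–(430,72). I'll turn these pixels into the nest's pose.

```bash
python3 - <<'E'
from h import *
cm=robot.camera_model('wrist')
P=unproject([[249,70],[430,72],[411,318]],cm,.006);d=P[0]-P[1]
print(P.round(4),np.linalg.norm(d),'yaw',np.arctan2(d[1],d[0])-np.pi/2,'side',np.arctan2(*(P[1]-P[2])[[1,0]]))
yaw=-.34;Rz=R.from_euler('z',yaw).as_matrix()
def nestc(w,l): return (w-Rz@np.array(l))[:2].round(4)
print('from corners',nestc(P[0],[.1,.065,.006]),nestc(P[1],[.1,-.065,.006]))
Q=unproject([[286,142],[336,142]],cm,.034); print('from notch',nestc(Q[0],[.05,.038,.034]),nestc(Q[1],[.05,.002,.034]),np.linalg.norm(Q[0]-Q[1]))
c=np.array([.5415,.161,0]);
for yaw in(-.34,):
    pts=[c+Rz@np.array(l) for l in [[.1,.065,.006],[.1,-.065,.006],[.05,.038,.034],[.05,.002,.034],[.05,-.045,.034]]]
    print(project(pts,cm).round(0).tolist())
zb=.3145-.243
T=unproject([[260,188],[376,188]],cm,zb+.038);print('box front',T.round(4),np.linalg.norm(T[0]-T[1]),'ctr',T.mean(0)-Rz@[.05,0,0])
T=unproject([[317,156]],cm,zb+.024);print('ctr by tag',T-Rz@[.066,0,0])
E
```

```text
[[0.6573 0.1855 0.006 ]
 [0.6128 0.0637 0.006 ]
 [0.4324 0.1296 0.006 ]] 0.1296208623400358 yaw -0.35110531516298527 side -0.34993256888892715
from corners [0.5414 0.1575] [0.5402 0.1584]
from notch [0.5411 0.1569] [0.5418 0.159 ] 0.033812960588706094
[[244.0, 72.0], [426.0, 71.0], [280.0, 144.0], [333.0, 144.0], [403.0, 143.0]]
box front [[0.5822 0.1904 0.1095]
 [0.563  0.1362 0.1095]] 0.0575356907363918 ctr [0.52545946 0.18000523 0.1095    ]
ctr by tag [[0.52475581 0.18076915 0.0955    ]]
```

Emit:
play_rows(
  translation=[
    [0,0,0.5],
    [0,0,0.5],
    [0,0,0.3],
    [0,0,0.2],
    [0,0,0.08],
    [0,0,0.03],
    [0,0,0],
  ],
  twist=[
    [0,0,0.1],
    [0,0,0],
    [0,0,0],
    [0,0,0],
    [0,0,0],
    [0,0,0],
    [0,0,0],
  ],
  gripper=[-1,-1,-1,-1,-1,-1,-1],
)

```text
time: 8.65
tool_pos: [0.5259, 0.1813, 0.2514]
ee_rot: [-3.141, -0.001, -0.351]
wrist_force: [-0.1, -0.3, -3.6]
width: 0.0118
finger_force: 30.0
```

Emit:
play_rows(
  translation=[
    [0,0,0.02],
    [0,0,0.01],
    [0,0,0],
    [0,0,0],
  ],
  twist=[
    [0,0,0],
    [0,0,0],
    [0,0,0],
    [0,0,0],
  ],
  gripper=[-1,-1,-1,-1],
)

```text
time: 9.05
tool_pos: [0.5256, 0.1812, 0.2496]
ee_rot: [-3.141, -0.0, -0.351]
wrist_force: [0.0, -0.2, -3.6]
width: 0.012
finger_force: 30.0
```

Emit:
play_rows(
  translation=[
    [0,0,0.01],
    [0,0,0.01],
    [0,0,0],
    [0,0,0],
  ],
  twist=[
    [0,0,0],
    [0,0,0],
    [0,0,0],
    [0,0,0],
  ],
  gripper=[-1,-1,-1,-1],
)

```text
time: 9.45
tool_pos: [0.5256, 0.1812, 0.249]
ee_rot: [-3.142, -0.0, -0.351]
wrist_force: [-1.4, -0.9, -1.2]
width: 0.0118
finger_force: 30.0
```

Emit:
play_rows(
  translation=[
    [0,0,0.01],
    [0,0,0],
    [0,0,0],
  ],
  twist=[
    [0,0,0],
    [0,0,0],
    [0,0,0],
  ],
  gripper=[-1,-1,-1],
)

```text
time: 9.75
tool_pos: [0.5257, 0.1812, 0.249]
ee_rot: [-3.141, -0.001, -0.351]
wrist_force: [-2.3, -1.4, 2.7]
width: 0.0116
finger_force: 30.0
```

On the plate. Now I'll slide towards the end stop.

Emit:
play_rows(
  translation=[
    [0.12,0,0],
    [0.15,0,0],
    [0.12,0,0],
    [0.05,0,0],
    [0,0,0],
    [0,0,0],
  ],
  twist=[
    [0,0,0],
    [0,0,0],
    [0,0,0],
    [0,0,0],
    [0,0,0],
    [0,0,0],
  ],
  gripper=[-1,-1,-1,-1,-1,-1],
)

```text
time: 10.35
tool_pos: [0.5428, 0.1752, 0.2489]
ee_rot: [-3.14, -0.002, -0.351]
wrist_force: [-1.5, 1.4, 4.9]
width: 0.0118
finger_force: 30.0
```

Emit:
play_rows(
  translation=[
    [0.03,0,0],
    [0.02,0,0],
    [0,0,0],
    [0,0,0],
  ],
  twist=[
    [0,0,0],
    [0,0,0],
    [0,0,0],
    [0,0,0],
  ],
  gripper=[-1,-1,-1,-1],
)

```text
time: 10.75
tool_pos: [0.5442, 0.1747, 0.2489]
ee_rot: [-3.141, -0.0, -0.351]
wrist_force: [-3.4, 1.3, 6.8]
width: 0.0119
finger_force: 30.0
```

Emit:
play_rows(
  translation=[
    [0.02,0,0],
    [0.01,0,0],
    [0,0,0],
  ],
  twist=[
    [0,0,0],
    [0,0,0],
    [0,0,0],
  ],
  gripper=[-1,-1,-1],
)

```text
time: 11.05
tool_pos: [0.5452, 0.1743, 0.2489]
ee_rot: [-3.141, 0.0, -0.351]
wrist_force: [-3.1, 1.1, 5.8]
width: 0.0118
finger_force: 30.0
```

Emit:
play_rows(
  translation=[
    [0.02,0,0],
    [0.01,0,0],
    [0,0,0],
  ],
  twist=[
    [0,0,0],
    [0,0,0],
    [0,0,0],
  ],
  gripper=[-1,-1,-1],
)

```text
time: 11.35
tool_pos: [0.5463, 0.1738, 0.2489]
ee_rot: [-3.141, 0.0, -0.351]
wrist_force: [-3.9, 1.4, 5.4]
width: 0.0119
finger_force: 30.0
```

Emit:
play_rows(
  translation=[
    [0.02,0,0],
    [0.01,0,0],
    [0,0,0],
  ],
  twist=[
    [0,0,0],
    [0,0,0],
    [0,0,0],
  ],
  gripper=[-1,-1,-1],
)

```text
time: 11.65
tool_pos: [0.5473, 0.1735, 0.2489]
ee_rot: [-3.141, 0.001, -0.351]
wrist_force: [-3.5, 1.2, 6.7]
width: 0.0115
finger_force: 30.0
```

Emit:
play_rows(
  translation=[
    [0.02,0,0],
    [0.01,0,0],
    [0,0,0],
  ],
  twist=[
    [0,0,0],
    [0,0,0],
    [0,0,0],
  ],
  gripper=[-1,-1,-1],
)

```text
time: 11.95
tool_pos: [0.5479, 0.1734, 0.2489]
ee_rot: [-3.141, 0.003, -0.351]
wrist_force: [-6.5, 2.4, 8.4]
width: 0.0119
finger_force: 30.0
```

End stop contact. Now towards the side stop (tool −y).

Emit:
play_rows(
  translation=[
    [0,-0.04,0],
    [0,-0.04,0],
    [0,-0.02,0],
    [0,0,0],
    [0,0,0],
  ],
  twist=[
    [0,0,0],
    [0,0,0],
    [0,0,0],
    [0,0,0],
    [0,0,0],
  ],
  gripper=[-1,-1,-1,-1,-1],
)

```text
time: 12.45
tool_pos: [0.5487, 0.1754, 0.2491]
ee_rot: [3.136, 0.003, -0.352]
wrist_force: [-10.1, -4.9, 11.4]
width: 0.0117
finger_force: 30.0
```

Emit:
play_rows(
  translation=[
    [0,-0.02,0],
    [0,-0.01,0],
    [0,0,0],
  ],
  twist=[
    [0,0,0],
    [0,0,0],
    [0,0,0],
  ],
  gripper=[-1,-1,-1],
)

```text
time: 12.75
tool_pos: [0.5491, 0.1762, 0.2492]
ee_rot: [3.135, 0.004, -0.352]
wrist_force: [-9.4, -5.5, 13.9]
width: 0.0119
finger_force: 30.0
```

Emit:
play_rows(
  translation=[
    [0,0,-0.02],
    [0,-0.02,0],
    [0,-0.01,0],
    [0,0,0],
  ],
  twist=[
    [0,0,0],
    [0,0,0],
    [0,0,0],
    [0,0,0],
  ],
  gripper=[-1,-1,-1,-1],
)

```text
time: 13.15
tool_pos: [0.5496, 0.1775, 0.2492]
ee_rot: [3.135, 0.004, -0.352]
wrist_force: [-8.7, -3.8, 9.6]
width: 0.0116
finger_force: 30.0
```

Emit:
play_rows(
  translation=[
    [0,-0.02,0],
    [0,-0.01,0],
    [0,0,0],
  ],
  twist=[
    [0,0,0],
    [0,0,0],
    [0,0,0],
  ],
  gripper=[-1,-1,-1],
)

```text
time: 13.45
tool_pos: [0.55, 0.1787, 0.2492]
ee_rot: [3.135, 0.004, -0.352]
wrist_force: [-8.7, -4.8, 10.0]
width: 0.0122
finger_force: 30.0
```

```bash
python3 - <<'E'
from h import *
o=robot.get_obs();r=R.from_euler('z',-.351);print('nest force',r.inv().apply(o['wrist_force']),r.inv().apply(o['wrist_torque']),'pos in seat',r.inv().apply(o['tool_pos']-[.548,.1777,.249]),o['ee_rot'])
im=robot.snapshot('wrist');cv2.imwrite('pics/w4.png',im[:,:,::-1])
E
```

```text
nest force [-6.52623325 -7.47166734  9.99484333] [-1.21144673  1.19514888 -0.01922505] pos in seat [0.00153971 0.00159648 0.00019115] [ 3.13538933  0.00369607 -0.35160484]
```

View pics/w4.png

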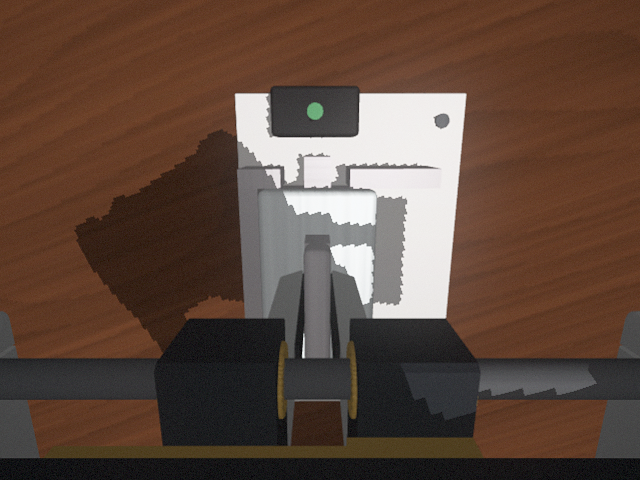

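The tab (304–330, row 170) sits in the notch (284–349), nearly centred, so the box should be within about 1 mm of home sideways. I'll keep pressing +y.

Emit:
play_rows(
  translation=[
    [0,-0.02,0],
    [0,-0.01,0],
    [0,0,0],
  ],
  twist=[
    [0,0,0],
    [0,0,0],
    [0,0,0],
  ],
  gripper=[-1,-1,-1],
)

```text
time: 13.8
tool_pos: [0.5504, 0.1797, 0.2492]
ee_rot: [3.135, 0.004, -0.352]
wrist_force: [-8.7, -4.8, 10.3]
width: 0.0118
finger_force: 30.0
```

Emit:
play_rows(
  translation=[
    [0,-0.02,0],
    [0,-0.01,0],
    [0,0,0],
  ],
  twist=[
    [0,0,0],
    [0,0,0],
    [0,0,0],
  ],
  gripper=[-1,-1,-1],
)

```text
time: 14.1
tool_pos: [0.5506, 0.1802, 0.2492]
ee_rot: [3.133, 0.004, -0.352]
wrist_force: [-9.9, -6.7, 11.0]
width: 0.0117
finger_force: 30.0
```

Emit:
play_rows(
  translation=[
    [0,-0.02,0],
    [0,-0.02,0],
    [0,0,0],
    [0.01,0,0],
    [0,0,0],
    [0,0,0],
  ],
  twist=[
    [0,0,0],
    [0,0,0],
    [0,0,0],
    [0,0,0],
    [0,0,0],
    [0,0,0],
  ],
  gripper=[-1,-1,-1,-1,-1,-1],
)

```text
time: 14.7
tool_pos: [0.5511, 0.1808, 0.2493]
ee_rot: [3.13, 0.005, -0.352]
wrist_force: [-13.0, -10.0, 13.3]
width: 0.0114
finger_force: 30.0
```

```bash
cat >s.py <<'E'
from h import *
o=robot.get_obs();r=R.from_euler('z',-.351);print('nest force',r.inv().apply(o['wrist_force']),r.inv().apply(o['wrist_torque']),'pos in seat',r.inv().apply(o['tool_pos']-[.548,.1777,.249]),o['ee_rot'],o['time'])
E
python3 s.py
```

```text
nest force [ -8.77900235 -13.83066194  13.28906915] [-2.36288943  1.46723916 -0.02555985] pos in seat [0.00182552 0.00392766 0.00025504] [ 3.12964076  0.00524765 -0.35214546] 14.7
```

```bash
python3 - <<'E'
from h import *
im=robot.snapshot('wrist')[:,:,::-1];top=robot.snapshot('scene')[:,:,::-1]
a=cv2.resize(im[80:330,220:480],(520,500));b=cv2.resize(top[120:290,300:450],(0,0),fx=1.85,fy=1.85)
c=np.zeros((500,800,3),np.uint8);c[:,:520]=a;c[:b.shape[0],522:522+b.shape[1]]=b[:,:278];cv2.imwrite('pics/w5.png',c)
E
python3 s.py
```

```text
nest force [ -8.94527547 -12.99369129  13.72437368] [-2.34643233  1.45203825 -0.08172288] pos in seat [0.00183909 0.00393025 0.00026531] [ 3.12967314  0.00517402 -0.35215188] 14.8
```

View pics/w5.png

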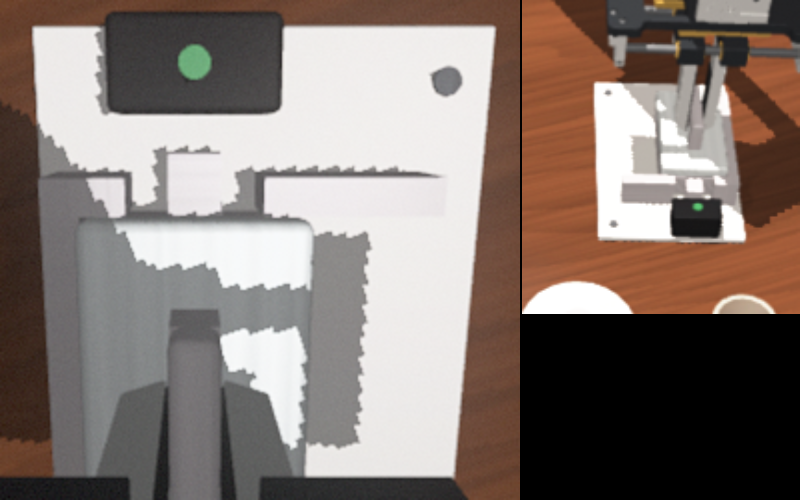

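The box's edges touch both stops (left edge x≈80, front edge y≈217) and the tab is centred in the notch. The forces are steady at about 9 N along x and 13 N along y, so I'm handing in.

```bash
python3 -c "
from bench import robot
print(robot.close_job())"
```

```text
the job is handed in; nothing more can be done
None
```

The job is handed in (no verdict came back): the dressing box sits in the nest's corner with its tab in the notch, still gripped by the handle, and the last wrist reading showed a push of about 9 N towards the end stop and 13 N towards the side stop.

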